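# Pop the bit cassette and trap it

## Robot

A 6-joint arm with a two-finger parallel gripper is mounted at the origin on the work surface. World frame = base frame: x ahead of the robot, y to its left, z up, the work surface at z = 0. Lengths are in m, angles in rad, forces in N, time in s.
With the tool pointing down it reaches from about 0.25 to 0.775 m from the base axis. Payload 4 kg.
Tool frame: the origin (TCP) lies between the finger pads; the fingertips stand 19 mm ahead of it and the grasp point (between the pads) is the TCP; z points along the fingers, x is the direction in which the jaws open and shut, and the axes are right-handed (so a half turn about z gives the same grasp; the last joint's range is limited). The gripper opens to 94 mm and grips with 3 to 60 N. Pads are 16 mm wide; open, the fingers measure 119 mm over their backs; the gripper's body (75 mm by 177 mm) begins 78 mm behind the grasp point.
Start: joints at [1.045, 0.087, 1.371, -0, 1.684, -0.103], TCP at [0.226, 0.502, 0.2] pointing down, gripper open.
Joint ranges: [-3.1, 3.1], [-0.76, 2.03], [0.27, 2.55], [-1.08, 4.22], [0.17, 2.65], [-2.57, 2.57]. Speed limits (rad/s): [2.79, 2.79, 3.14, 3.14, 3.14, 3.14].

## Interface

Orientations are given as a unit quaternion [w, x, y, z].
In Python, from cell import ctrl gives the robot as it stands.
- The arm moves only by the shell command python3 -m creep 'ROWS'. ROWS is JSON, a list that holds one entry, the list of rows, each a list of 7 numbers: the shift along the tool's x, y, z in mm, then the turn, a rotation vector about the tool's x, y, z in rad, then the finger opening in mm, from 0 to 94. A call has exactly 10 rows; each row is the pose to reach, as a shift and turn from the pose commanded when the call began, along the tool's axes at that moment; what a row does not reach only later rows make up. A row lasts 1/10 s, in which the tool goes at most 50 mm and 8.59 degrees, less where a joint would pass 70% of its speed; a pose out of reach is approached as far as the arm can. A call with a gripper value outside its range is refused whole. The fingers move at their own pace and stop on an object; the grip force is fixed at half the most. Time passes only in rows, so rows that repeat a pose let the fingers close, or fill a call up. It gives the time, the measured TCP pose, the force and the opening at its end, in the units of the state.
- ctrl.get_state(): the state, without advancing time (a new reading comes with each control period).
- ctrl.camera(name): name is "side" or "top" or "wrist"; returns the picture (480x640x3 uint8, red, green, blue); there is no depth.
- ctrl.camera_model(name): a dict with "intrinsics" (3x3 intrinsics, pixels), "R" (3x3) and "t" (3): a world point X has camera coordinates R X + t. Camera axes: x right, y down, z forward; pixel columns grow to the right and rows downward; lengths in m; the calibration is good to about 2 mm. A picture is of the moment at which its call begins: read the wrist's pose just before it. camera_model takes no time and is no camera call; for the wrist camera it gives the pose at the moment of the call.
- ctrl.hand_in(): hands the job in, once; it reports no verdict.
Trained networks look in the newest picture that a camera, given by its name, has taken for a name from the list of things; names that differ only in an ending like _2 or _b are one class to them, and where a whole thing is asked for, a point or a joint stands for the part that bears it (a point fixed in the world has none). Each returns a list of dicts, best first, with "p" (0 to 1); they miss things now and then, are a little off and sometimes report something else, mostly with a low value. They report only what shows in the picture. A call takes as long as a camera call.
- ctrl.boxes_of(camera, query): "location" ([x, y, z] in m, in world coordinates, good to about 4 mm: the middle of the surface that is visible of it).
- ctrl.silhouettes(camera, query): "pixels" (480x640 bool, what is visible of it).
The state is a dict: "t": time; "qpos": joint angles; "qd": joint speeds; "effort": joint torques, N m; "tool_pos": TCP position; "tool_rot": TCP orientation; "wrist_force": force on the tool from outside, world axes, zero at the start; "torque": the same for the moment, N m; "opening": finger opening in m.
Only numpy, scipy, OpenCV 4.12 (cv2) and the standard library are available. Lean on these libraries where they do the work, as an engineer would, in place of code of your own. Each camera call takes 0.05 s, during which the arm holds its last target.

## Task

Without gripping anything, press the red key of the bit dock down with one fingertip so that the orange bit cassette springs out, and trap it with the other finger in the open channel before its front reaches the channel's open end. Finish while holding just so: key kept down by the one finger, popped cassette standing still against the other. Do not lift or tip the cassette, and leave the other things on and around the tray alone.

Things in the scene. Friction and masses are not known exactly. Their poses are not given: they have to be found in the camera images.
- dock: Grey bit dock fixed on a white round turntable (200 mm across, 18 mm high) on the tray; it does not move. Origin: centre of the turntable's underside, z up; dock +x is the way the cassette pops out, y across. Block 131 (x) x 108 (y) mm, top at z = 38 mm. On it a channel runs along x at y = -24 mm, floor z = 38 mm, with the red key beside it at +y.
- mouth (a point): Channel floor at the housing's mouth: (-6, -24, 38) mm in the dock's frame. Behind it (dock -x, 56 mm long) a black housing with a clear roof, top 28.5 mm above the floor, covers the cassette. A spring pusher in it presses with about 3.4 N; once the latch lets go it drives the cassette (roughly 0.2 to 0.35 m/s) all along the channel and off its end.
- channel_end (a point): Channel floor at its open end, (69, -24, 38) mm in the dock's frame, 75 mm ahead of the mouth; a yellow line lies just before it. From mouth to end the channel is open above: 46 mm wide inside, walls 3 mm thick and only 6 mm high.
- cassette: Orange block, black top with five steel driver bits on it: 40 (x) x 44 (y) x 24 (z) mm, about 75 g, loose. Origin: centre of its underside. Starts in the housing, front face at the mouth, origin at about (-26, -24, 38) mm in the dock's frame; pops out along dock +x.
- key_top (a point): Centre of the top of the red square key, 34 x 34 mm, beside the open channel: at (34, 36, 56) mm in the dock's frame when up, so 60 mm across from the channel's centre line and 18 mm above its floor. It goes straight down 10 mm, to 8 mm above the floor, still above the 6 mm channel walls.
- key (a joint): How far the key is pressed, m: 0 up, 0.010 fully down. Spring about 2 N at the top, 6 N at the bottom; latch friction adds under 2 N until it lets go. A red latch blade in front of the cassette sinks with it and frees the cassette at about 5 mm; if the key comes up again the blade rises too.
- channel_mid (a point): Point on the channel floor, on its centre line, straight across from the key: (34, -24, 38) mm in the dock's frame, 40 mm ahead of the mouth, 35 mm before the open end. A fingertip standing here just above the floor is in the cassette's way.
- phone: white phone with a cracked dark screen, 148 x 72 x 8 mm, lying flat on the tray; bystander. Origin: centre of its underside.
- spudger: blue plastic spudger, 142 x 13 x 6 mm, lying flat on the tray; bystander. Origin: centre of its underside.
- tweezers: curved stainless tweezers, about 115 x 20 x 6 mm, lying flat on the tray; bystander. Origin: centre of its underside.
- pry_tool: short aluminium pry tool, 84 x 16 x 5 mm, lying flat on the tray beside the pot; bystander. Origin: centre of its underside.
- pot: small closed plastic pot, white with a green screw top, 45 mm across, 38 mm tall, standing on the tray; bystander. Origin: centre of its underside.
- mug: blue mug, 80 mm across, 90 mm tall, handle at its +y, standing on the mat beside the tray; bystander. Origin: centre of its underside.

How it is judged:
By the outcome, as a careful person would: the job done as asked, in the order asked, and still so for the second after the job is handed in, while the arm keeps its last pose, push and grip.
It also fails if it takes over 29 s, if anything falls off the work surface, if the arm or the gripper's body presses on something with over 40 N, if the wrist force passes 120 N, or if a joint passes its speed limit or range.

## Working session

There is one attempt and no reset: what is moved stays moved. The work goes in short steps, Python scripts to look and compute and a shell command to move; the robot and the scene stay as the last step left them, time stands still between calls to the robot, and variables do not carry over. Pictures are saved under pics/ and viewed, and the job is handed in when it is done.

```bash
mkdir -p pics; ls; python3 - <<'E'
from cell import ctrl
import cv2
print(ctrl.get_state())
for n in ["side","top","wrist"]:
    m=ctrl.camera_model(n); im=ctrl.camera(n)
    cv2.imwrite(f"pics/{n}0.png",im[:,:,::-1])
    print(n,m)
    for q in ["dock","cassette","key_top"]:
        print(q,[(d["p"],d["location"]) for d in ctrl.boxes_of(n,q)][:2])
E
```

```text
pics
{'t': 0.0, 'qpos': array([ 1.04490107e+00,  8.79848564e-02,  1.37221727e+00, -6.35583231e-06,
        1.68356284e+00, -1.03088946e-01]), 'qd': array([-0.00161625, -0.00057825, -0.00187312, -0.00075864,  0.00120982,
        0.00181499]), 'effort': array([ 3.62058163e-04, -3.40170908e+01, -3.02434623e+01,  7.19301123e-02,
        3.28040973e-02, -1.65410884e-04]), 'tool_pos': array([0.22540726, 0.50110179, 0.19910661]), 'tool_rot': array([ 4.95598156e-04,  8.39738126e-01,  5.42990516e-01, -9.66506098e-04]), 'wrist_force': array([0.06469414, 0.2518026 , 0.87240909]), 'torque': array([ 0.07293576,  0.00388857, -0.00055803]), 'opening': 0.09405604725428408}
side {'intrinsics': array([[458.43935177,   0.        , 308.74370016],
       [  0.        , 458.43935177, 238.05841615],
       [  0.        ,   0.        ,   1.        ]]), 'R': array([[ 0.8110605 , -0.58493677,  0.00546221],
       [-0.42778195, -0.59947021, -0.67648952],
       [ 0.39897803,  0.54633729, -0.736432  ]]), 't': array([-0.35375001,  0.35584487,  0.67649139])}
dock [(0.74, [0.5405, -0.034, 0.0215])]
cassette []
key
[... 290 characters left out ...]
.01760145, -0.04653772],
       [ 0.04674045,  0.01128707, -0.9988433 ]]), 't': array([0.13995026, 0.53185156, 0.83144095])}
dock [(0.65, [0.5539, -0.0162, 0.0294]), (0.59, [0.3846, -0.021, 0.047])]
cassette []
key_top [(0.84, [0.5699, 0.0362, 0.0631])]
wrist {'intrinsics': array([[350.87138115,   0.        , 323.80912832],
       [  0.        , 350.87138115, 243.14718952],
       [  0.        ,   0.        ,   1.        ]]), 'R': array([[ 4.11650590e-01,  9.11341494e-01,  6.87424564e-04],
       [ 8.82087061e-01, -3.98625796e-01,  2.51037629e-01],
       [ 2.29055033e-01, -1.02733420e-01, -9.67977085e-01]]), 't': array([-0.55035911, -0.02448109,  0.39149918])}
dock []
cassette []
key_top []
```

View pics/side0.png

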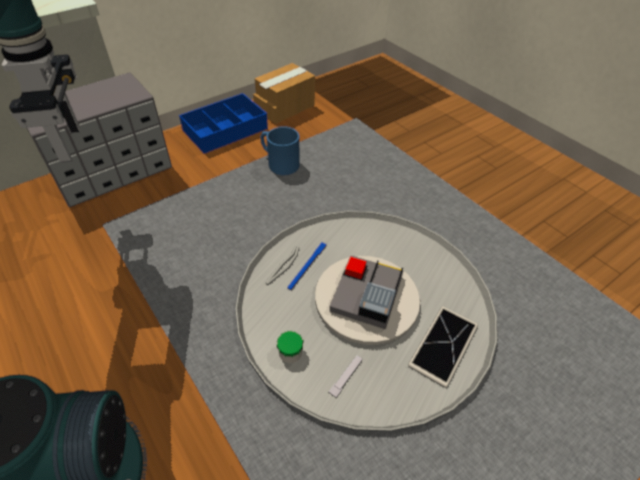

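View pics/top0.png

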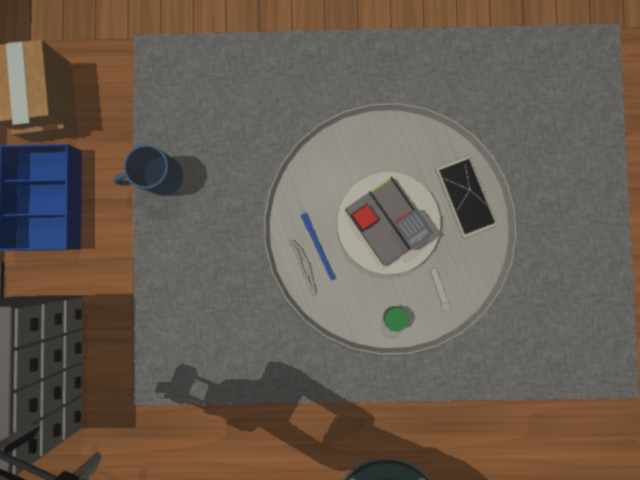

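The side picture shows the red key at (355,267) and the yellow line at (390,263). In the top picture they are at (365,217) and (382,185), with the housing at about (415,228), so dock +x is roughly +33° in the world. I'll move above the dock, turned for the straddle.

```bash
python3 -m creep '[[[-301,528,-30,0,0,2.147,48],[-301,528,-30,0,0,2.147,48],[-301,528,-30,0,0,2.147,48],[-301,528,-30,0,0,2.147,48],[-301,528,-30,0,0,2.147,48],[-301,528,-30,0,0,2.147,48],[-301,528,-30,0,0,2.147,48],[-301,528,-30,0,0,2.147,48],[-301,528,-30,0,0,2.147,48],[-301,528,-30,0,0,2.147,48]]]'
cat > h.py <<'E'
from cell import ctrl
import numpy as np
from scipy.spatial.transform import Rotation as Ro
def tool():
    s=ctrl.get_state(); w,x,y,z=s["tool_rot"]
    return s, Ro.from_quat([x,y,z,w]).as_matrix()
def rel(p,heading):
    s,R=tool()
    h=np.radians(heading); X=np.array([np.cos(h),np.sin(h),0]);Z=np.array([0,0,-1.]);Y=np.cross(Z,X)
    T=np.stack([X,Y,Z],1)
    return R.T@(np.array(p)-s["tool_pos"])*1000, Ro.from_matrix(R.T@T).as_rotvec()
E
python3 -c "
from h import *
s,R=tool();print(s['t'],s['qpos'],s['tool_pos']);print(rel([.583,.010,.23],-57))"
```

```text
t: 1.6
tool_pos: [0.5208, 0.0961, 0.2254]
tool_rot: [-0.0, 0.984, -0.178, 0.0]
wrist_force: [0.5, 0.5, -0.1]
opening: 0.0477
1.6 [7.52522845e-02 3.73111997e-02 1.37404262e+00 3.04417231e-04
 1.72925214e+00 4.33732710e-01] [0.52079487 0.09613306 0.22538213]
(array([88.47144437, 58.83399617, -4.59028149]), array([-9.08744995e-04, -5.24160689e-04,  6.36405374e-01]))
```

```bash
python3 -m creep '[[[88,59,0,0,0,0.636,48],[88,59,0,0,0,0.636,48],[88,59,0,0,0,0.636,48],[88,59,0,0,0,0.636,48],[88,59,0,0,0,0.636,48],[88,59,0,0,0,0.636,48],[88,59,0,0,0,0.636,48],[88,59,0,0,0,0.636,48],[88,59,0,0,0,0.636,48],[88,59,0,0,0,0.636,48]]]'
python3 - <<'E'
from h import *
import cv2
s,R=tool();print(s['t'],s['tool_pos'],R[:,0])
for n in ["wrist","top","side"]:
    m=ctrl.camera_model(n); im=ctrl.camera(n)
    cv2.imwrite(f"pics/{n}1.png",im[:,:,::-1]); np.savez(f"{n}1.npz",**m)
    for q in ["key_top","dock","cassette"]:
        print(n,q,[(d["p"],d["location"]) for d in ctrl.boxes_of(n,q)][:2])
E
```

```text
t: 2.6
tool_pos: [0.5821, 0.0125, 0.225]
tool_rot: [-0.0, 0.881, -0.474, 0.0]
wrist_force: [0.1, -0.7, -0.4]
opening: 0.0479
2.6 [0.58205508 0.01246807 0.22500673] [ 5.50791235e-01 -8.34643046e-01  2.31165803e-05]
wrist key_top [(0.89, [0.5717, 0.0319, 0.0643])]
wrist dock [(0.77, [0.5764, -0.0065, 0.0429])]
wrist cassette [(0.83, [0.5669, -0.034, 0.0569])]
top key_top []
top dock [(0.56, [0.5222, 0.0274, 0.0277])]
top cassette [(0.16, [0.4278, -0.1148, 0.0118])]
side key_top [(0.73, [0.5638, 0.0332, 0.0601])]
side dock [(0.71, [0.5388, -0.0328, 0.0249])]
side cassette []
```

View pics/wrist1.png

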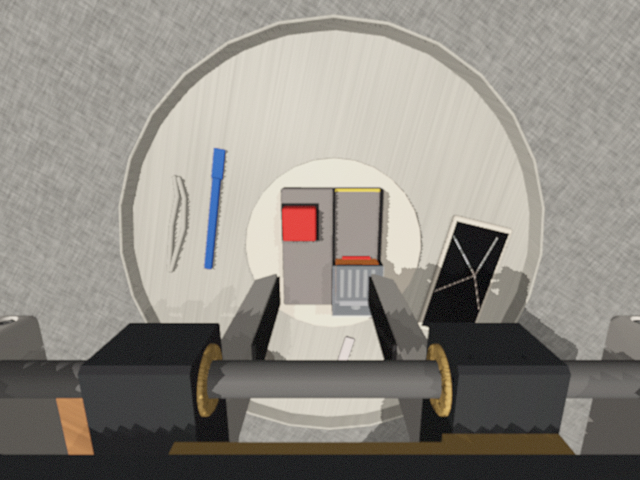

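```bash
python3 - <<'E'
import cv2,numpy as np
im=cv2.imread("pics/wrist1.png")
c=cv2.resize(im[170:330,260:410],None,fx=5,fy=5,interpolation=cv2.INTER_CUBIC)[:, :]
c=cv2.resize(im[175:295,265:405],None,fx=5,fy=5,interpolation=cv2.INTER_CUBIC)
cv2.imwrite("pics/wcrop1.png",c)
for n in ["wrist","top","side"]:
    im=cv2.imread(f"pics/{n}1.png"); h=cv2.cvtColor(im,cv2.COLOR_BGR2HSV)
    for nm,lo,hi in [("red",(0,150,110),(6,255,255)),("red2",(0,150,60),(6,255,255)),("yel",(20,80,100),(35,255,255))]:
        m=cv2.inRange(h,lo,hi); k,l,st,ce=cv2.connectedComponentsWithStats(m)
        for i in range(1,k):
            if st[i,4]>12: print(n,nm,st[i],ce[i].round(1),cv2.minAreaRect(np.argwhere(l==i)[:,::-1].astype(np.float32)))
E
```

```text
wrist red [ 282  206   34   35 1147] [298.7 223.2] ((298.5, 223.0), (34.0, 33.0), 90.0)
wrist red [342 256  29   4 110] [355.8 257.5] ((356.0, 257.5), (28.0, 3.0), 0.0)
wrist red2 [ 282  206   35   35 1190] [299.1 222.9] ((299.0, 223.0), (34.0, 34.0), 90.0)
wrist red2 [342 256  29   4 110] [355.8 257.5] ((356.0, 257.5), (28.0, 3.0), 0.0)
wrist yel [335 188  46   4 183] [357.4 189.5] ((357.5, 189.5), (3.0, 45.0), 90.0)
wrist yel [436 356  16  61 338] [446.  389.2] ((444.84228515625, 386.21453857421875), (14.05436897277832, 59.82984161376953), 4.3160271644592285)
wrist yel [199 375   6  11  19] [201.7 379.1] ((201.5, 380.0), (10.0, 5.0), 90.0)
wrist yel [197 387   6   6  15] [199.8 389.9] ((200.076904296875, 389.8845520019531), (2.773500919342041, 6.933752536773682), 33.6900634765625)
wrist yel [197 394   7   7  24] [200.  396.9] ((199.85003662109375, 396.9500732421875), (6.008327484130859, 5.0596442222595215), 18.434947967529297)
wrist yel [198 401   6   8  16] [200.6 404.8] ((200.78375244140625, 404.79730224609375), (4.767570495605469, 6.904757499694824), 9.462322235107422)
wrist yel [199 409   6   6  16] [201.9 411.4] ((201.5, 411.5), (5.0, 5.0), 90.0)
side red [346 257  20  18 261] [355.6 265.5] ((355.5000305175781, 265.5), (17.708751678466797, 15.17893123626709), 18.43494987487793)
side red2 [345 257  21  22 342] [355.3 267.5] ((355.3486328125, 267.5046081542969), (18.77339744567871, 19.156524658203125), 16.699241638183594)
side yel [378 262  24   9  62] [389.3 266.2] ((389.29241943359375, 266.2264099121094), (24.03809928894043, 2.472490072250366), 15.945395469665527)
```

View pics/wcrop1.png

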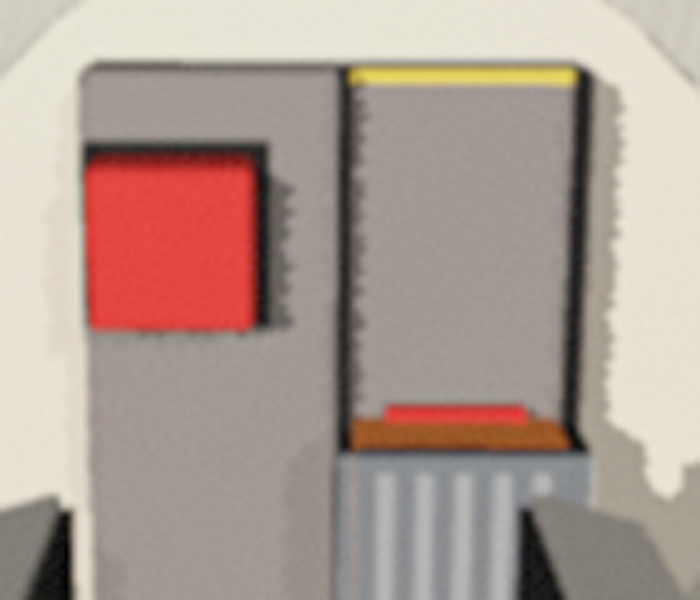

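View pics/top1.png

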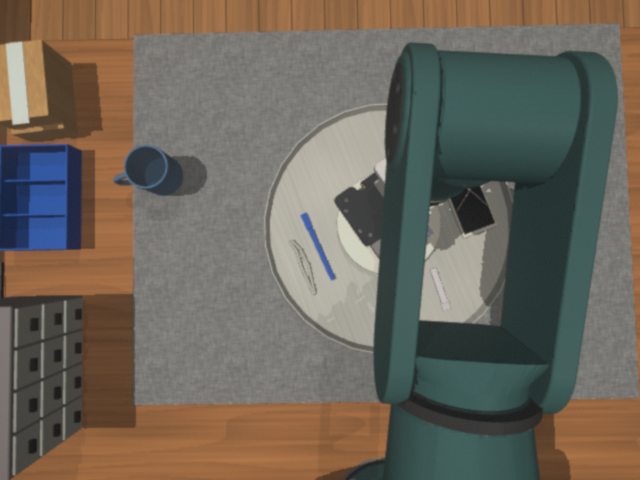

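```bash
python3 - <<'E'
from h import *
import cv2
from scipy.optimize import least_squares
t0=cv2.imread("pics/top0.png");h=cv2.cvtColor(t0,cv2.COLOR_BGR2HSV)
for nm,lo,hi in [("red",(0,150,110),(6,255,255)),("yel",(20,80,100),(35,255,255))]:
    k,l,st,ce=cv2.connectedComponentsWithStats(cv2.inRange(h,lo,hi))
    print(nm,[(st[i].tolist(),ce[i].round(1).tolist()) for i in range(1,k) if st[i,4]>8])
    if nm=="red": tr=ce[1+np.argmax(st[1:,4])]
    else: ty=ce[1+np.argmax(st[1:,4])]
M={n:dict(np.load(f"{n}1.npz")) for n in ["wrist","top","side"]}
obs=[("wrist",(34,36,56),(299.2,224.0)),("wrist",(69,-1,38),(334.6,188.3)),("wrist",(69,-47,38),(380.8,188.3)),
("wrist",(67.3,-24,38),(357.6,190)),("wrist",(-6,1,66.5),(333.2,265.6)),("wrist",(-6,-49,66.5),(382.4,265.4)),
("side",(34,36,56),(355.8,265.3)),("side",(67.3,-24,38),(389.6,266.4)),
("top",(34,36,56),tr+.3),("top",(67.3,-24,38),ty+.3)]
def proj(p,q):
    c,s=np.cos(p[2]),np.sin(p[2]); q=np.array(q)/1000
    return np.array([p[0]+c*q[0]-s*q[1],p[1]+s*q[0]+c*q[1],p[3]+q[2]])
def f(p,sel):
    r=[]
    for n,q,u in obs:
        if n in sel:
            m=M[n];X=m["R"]@proj(p,q)+m["t"];x=m["intrinsics"]@(X/X[2]); r+=list(x[:2]-np.array(u))
    return np.array(r)
for sel in (["wrist"],["side","top"],["wrist","side","top"]):
    o=least_squares(f,[.55,-.01,.57,.006],args=(sel,),loss="soft_l1")
    p=o.x;print(sel,p[:2],np.degrees(p[2]),p[3]);print(o.fun.reshape(-1,2).round(1).tolist())
    print("key",proj(p,(34,36,56)),"mid",proj(p,(34,-24,38)))
    tg=proj(p,(34,6,56+45)); print("rel above",tg,rel(tg,np.degrees(p[2])-90))
s,R=tool();print(s['tool_pos'],R)
E
```

```text
red [([353, 205, 24, 24, 329], [364.6, 216.7])]
yel [([371, 178, 20, 14, 45], [380.7, 184.6])]
['wrist'] [ 0.56003009 -0.01313664] 32.88555534286202 0.005403730466554631
[[-0.2, 0.3], [0.9, -0.3], [-1.0, 0.1], [0.0, -0.2], [0.0, -0.2], [0.2, 0.3]]
key [0.56903516 0.03555534 0.06140373] mid [ 0.60161292 -0.01483007  0.04340373]
rel above [0.58532404 0.01036263 0.10640373] (array([  3.37603247,  -1.60867954, 118.52399325]), array([-8.30552152e-05,  4.67763678e-05,  8.83053475e-03]))
['side', 'top'] [ 0.5610391  -0.01563391] 33.57886618779631 0.004549030365770106
[[-0.5, -0.4], [-0.8, 0.5], [1.0, -0.8], [-0.1, -0.2]]
key [0.56945433 0.03316347 0.06054903] mid [ 0.60263939 -0.01682405  0.04254903]
rel above [0.58604686 0.00816971 0.10554903] (array([  5.60481768,  -1.00521712, 119.37853968]), array([-8.33364698e-05,  4.62728778e-05, -3.27002222e-03]))
['wrist', 'side', 'top'] [ 0.56000263 -0.01350899] 32.83932795576713 0.004371924488623241
[[0.2, 0.3], [1.2, -0.2], [-0.8, 0.2], [0.3, -0.0], [0.3, -0.4], [0.3, 0.3], [-1.4, -0.9], [-1.5, 0.3], [-0.1, -0.5], [-0.7, 0.3]]
key [0.56904699 0.0351757  0.06037192] mid [ 0.60158409 -0.01523597  0.04237192]
rel above [0.58531554 0.00996987 0.10537192] (array([  3.69933314,  -1.38533286, 119.55576564]), array([-8.30363900e-05,  4.68098983e-05,  9.63735486e-03]))
[0.58211767 0.01228601 0.22492775] [[ 5.50356995e-01 -8.34929444e-01  4.39752346e-05]
 [-8.34929443e-01 -5.50356991e-01  8.45713724e-05]
 [-4.64090512e-05 -8.32606645e-05 -9.99999995e-01]]
```

```bash
python3 -m creep '[[[3.7,-1.4,0,0,0,0.009,48],[3.7,-1.4,40,0,0,0.009,48],[3.7,-1.4,80,0,0,0.009,48],[3.7,-1.4,110,0,0,0.009,48],[3.7,-1.4,125,0,0,0.009,48],[3.7,-1.4,132,0,0,0.009,48],[3.7,-1.4,136,0,0,0.009,48],[3.7,-1.4,138,0,0,0.009,48],[3.7,-1.4,138,0,0,0.009,48],[3.7,-1.4,138,0,0,0.009,48]]]'
python3 - <<'E'
from h import *
import cv2
s,R=tool();print(s['t'],s['tool_pos'],s['wrist_force'],R[:,0])
for n in ["wrist","side"]:
    im=ctrl.camera(n); cv2.imwrite(f"pics/{n}2.png",im[:,:,::-1])
c=cv2.imread("pics/side2.png")[210:340,290:450]; cv2.imwrite("pics/side2c.png",cv2.resize(c,None,fx=4.5,fy=4.5,interpolation=cv2.INTER_CUBIC))
E
```

```text
t: 4.2
tool_pos: [0.5862, 0.0099, 0.0884]
tool_rot: [-0.001, 0.878, -0.478, 0.001]
wrist_force: [0.4, 0.5, 0.0]
opening: 0.0477
4.2 [0.58618723 0.00991949 0.08837887] [0.41050227 0.47667363 0.03120918] [ 0.54280194 -0.83985935  0.00152762]
```

View pics/wrist2.png

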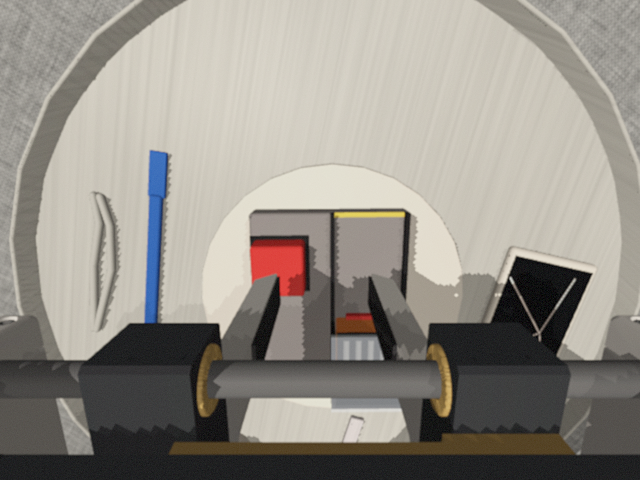

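View pics/side2c.png

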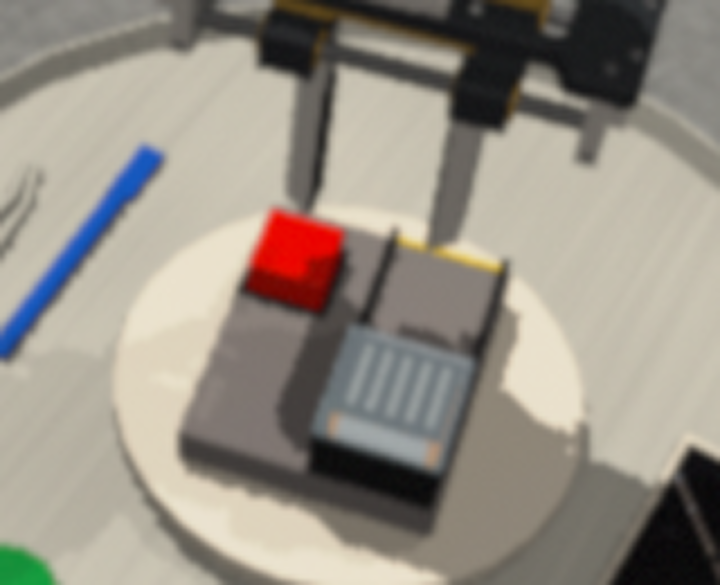

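```bash
python3 - <<'E'
from h import *
import cv2
s,R=tool();p=s['tool_pos'];
for n in ["side","wrist"]:
    m=ctrl.camera_model(n); im=cv2.imread(f"pics/{n}2.png"); 
    k=4.5 if n=="side" else 3; o=np.array([290,210]) if n=="side" else np.array([230,190])
    c=im[o[1]:o[1]+130,o[0]:o[0]+(160 if n=="side" else 200)]; c=cv2.resize(c,None,fx=k,fy=k,interpolation=cv2.INTER_CUBIC)
    for sx in (-1,1):
      for a in (24,36.5):
        for b in (-8,8):
          X=p+R@(np.array([sx*a,b,19])/1000)
          u=m["R"]@X+m["t"];u=(m["intrinsics"]@(u/u[2]))[:2]
          cv2.circle(c,tuple(int(v) for v in (u-o)*k),3,(0,255,0),-1)
    pd=np.array([.5600,-.0135]);th=np.radians(32.84)
    for q in [(17,19,56),(51,19,56),(17,53,56),(51,53,56),(34,-24,38),(34,36,56),(69,-1,38),(69,-47,38)]:
        X=np.array([pd[0]+np.cos(th)*q[0]/1e3-np.sin(th)*q[1]/1e3,pd[1]+np.sin(th)*q[0]/1e3+np.cos(th)*q[1]/1e3,.0046+q[2]/1e3])
        u=m["R"]@X+m["t"];u=(m["intrinsics"]@(u/u[2]))[:2]
        cv2.circle(c,tuple(int(v) for v in (u-o)*k),3,(255,0,0),-1)
    cv2.imwrite(f"pics/{n}2d.png",c)
E
```

```text
(no output)
```

View pics/side2d.png

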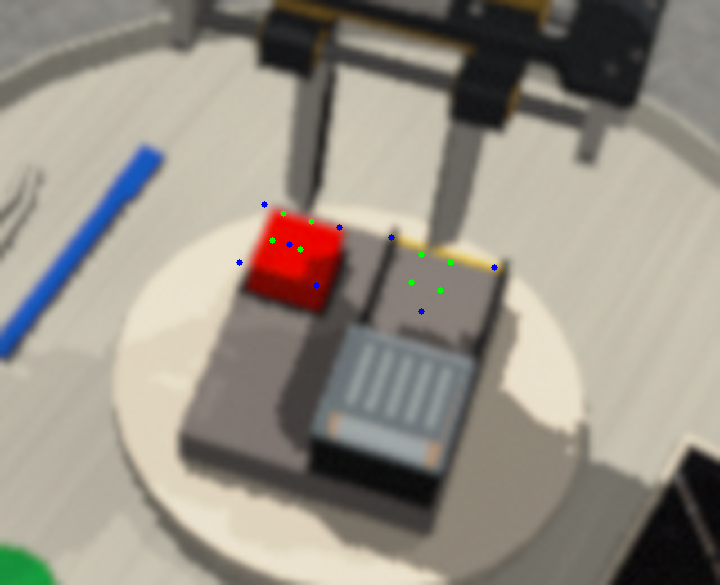

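View pics/wrist2d.png

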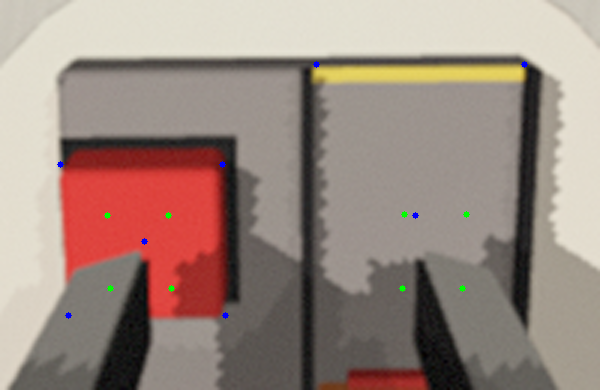

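The calibrated overlay puts the fingertips lower than they look in both pictures, so I'll check the finger geometry before going lower.

```bash
python3 - <<'E'
from h import *
import cv2
from scipy.spatial.transform import Rotation as Ro
poses={"side0":([0.22540726,0.50110179,0.19910661],[4.95598156e-04,8.39738126e-01,5.42990516e-01,-9.66506098e-04],47),"side1":([.58205,.01247,.2250],[0,.881,-.474,0],24)}
m=ctrl.camera_model("side")
outs=[]
for n,(p,q,op) in poses.items():
    R=Ro.from_quat([q[1],q[2],q[3],q[0]]).as_matrix()
    im=cv2.imread(f"pics/{n}.png")
    pr=lambda X:(lambda u:(m["intrinsics"]@(u/u[2]))[:2])(m["R"]@X+m["t"])
    o=np.clip((pr(np.array(p))-[55,65]).astype(int),0,None); k=5
    c=cv2.resize(im[o[1]:o[1]+115,o[0]:o[0]+110],None,fx=k,fy=k,interpolation=cv2.INTER_CUBIC)
    for sx in (-1,1):
        for z,col in ((19,(0,255,0)),(0,(255,0,255)),(-40,(0,255,255))):
          for b in (-8,8):
            u=pr(np.array(p)+R@(np.array([sx*(op+6),b,z])/1000)); cv2.circle(c,tuple(int(v) for v in (u-o)*k),3,col,-1)
    cv2.imwrite(f"pics/{n}f.png",c)
E
```

```text
(no output)
```

View pics/side0f.png

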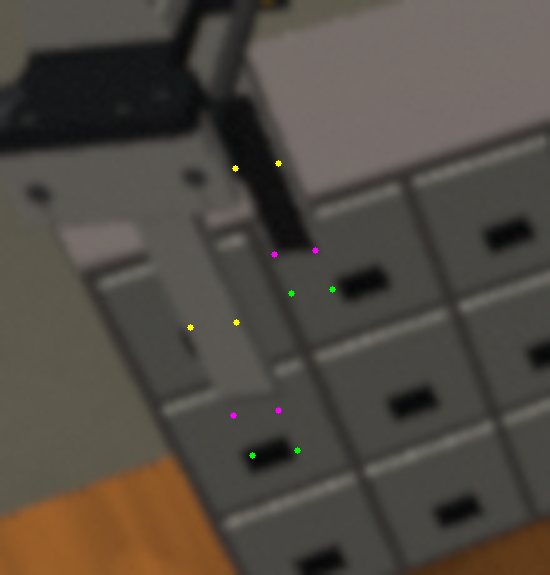

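View pics/side1f.png

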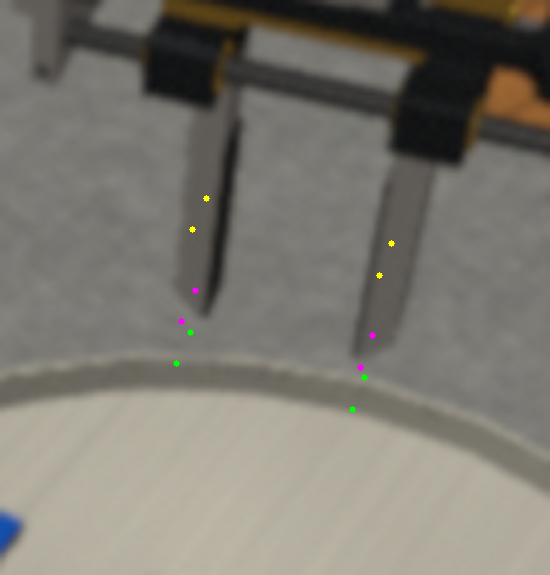

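Both views show the fingertips about 20 mm shorter than stated, ending roughly at the TCP. I'll go down in small steps and let the force and the pictures decide.

```bash
cat > look.py <<'E'
import sys
from h import *
import cv2
i=sys.argv[1]
s,R=tool();print(s['t'],s['tool_pos'],s['wrist_force'],s['torque'],s['opening'],R[:,2])
sd=cv2.cvtColor(ctrl.camera("side"),cv2.COLOR_RGB2BGR)[210:340,310:430]
w=cv2.cvtColor(ctrl.camera("wrist"),cv2.COLOR_RGB2BGR)[190:350,220:420]
c=np.hstack([cv2.resize(sd,(400,433),interpolation=cv2.INTER_CUBIC),cv2.resize(w,(400,320),interpolation=cv2.INTER_CUBIC)[:, :] if 0 else cv2.copyMakeBorder(cv2.resize(w,(400,320),interpolation=cv2.INTER_CUBIC),0,113,0,0,cv2.BORDER_CONSTANT)])
cv2.imwrite(f"pics/look{i}.png",c)
E
python3 -m creep '[[[0,0,2,0,0,0,48],[0,0,4,0,0,0,48],[0,0,6,0,0,0,48],[0,0,8,0,0,0,48],[0,0,10,0,0,0,48],[0,0,12,0,0,0,48],[0,0,13,0,0,0,48],[0,0,14,0,0,0,48],[0,0,14,0,0,0,48],[0,0,14,0,0,0,48]]]'; python3 look.py 3
```

```text
t: 5.3
tool_pos: [0.5854, 0.01, 0.073]
tool_rot: [-0.0, 0.878, -0.478, 0.0]
wrist_force: [0.2, -0.5, -0.2]
opening: 0.0479
5.3 [0.58538058 0.00998208 0.07299085] [ 0.17377081 -0.46979169 -0.24479553] [0.01424237 0.14639919 0.02000115] 0.047906062477509774 [ 1.96607670e-04  8.99557453e-05 -9.99999977e-01]
```

View pics/look3.png

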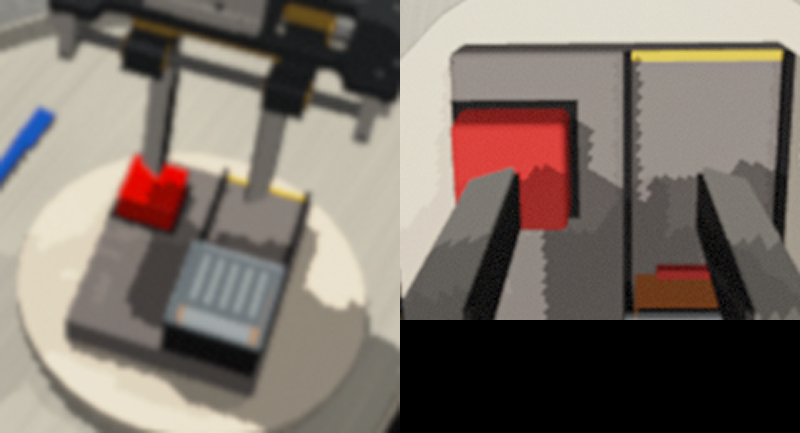

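No contact yet at a TCP height of 0.073: the force is unchanged, and the left finger still hovers over the key at about (495,175). Going on down.

```bash

python3 -m creep '[[[0,0,2,0,0,0,48],[0,0,4,0,0,0,48],[0,0,6,0,0,0,48],[0,0,8,0,0,0,48],[0,0,9,0,0,0,48],[0,0,10,0,0,0,48],[0,0,11,0,0,0,48],[0,0,12,0,0,0,48],[0,0,12,0,0,0,48],[0,0,12,0,0,0,48]]]'; python3 look.py 4
```

```text
t: 6.4
tool_pos: [0.5853, 0.01, 0.061]
tool_rot: [-0.0, 0.878, -0.478, 0.0]
wrist_force: [0.9, -0.1, 0.4]
opening: 0.048
6.4 [0.58533424 0.00999591 0.06095492] [ 0.8941991  -0.11504989  0.44404995] [-0.02443662  0.10988102  0.01826863] 0.04799944771468693 [ 7.44301993e-05  1.07515154e-04 -9.99999991e-01]
```

View pics/look4.png

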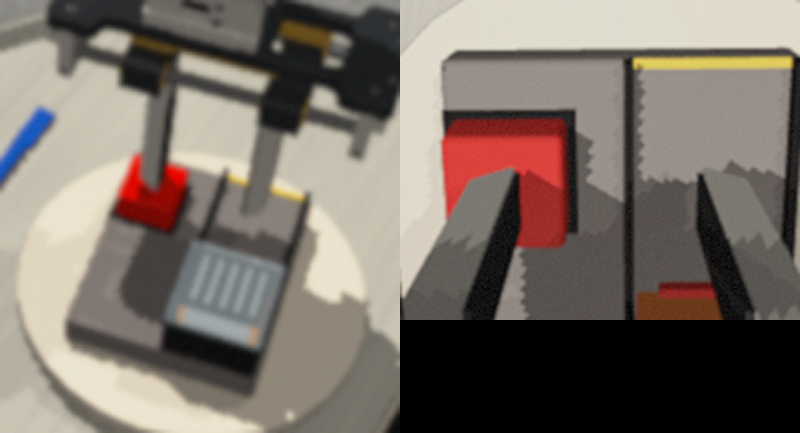

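```bash

python3 -m creep '[[[0,0,0.5,0,0,0,48],[0,0,1,0,0,0,48],[0,0,1.5,0,0,0,48],[0,0,2,0,0,0,48],[0,0,2.5,0,0,0,48],[0,0,3,0,0,0,48],[0,0,3.5,0,0,0,48],[0,0,4,0,0,0,48],[0,0,4,0,0,0,48],[0,0,4,0,0,0,48]]]'; python3 look.py 5
```

```text
t: 7.5
tool_pos: [0.5854, 0.01, 0.0571]
tool_rot: [-0.0, 0.878, -0.478, 0.0]
wrist_force: [0.1, 0.3, 0.6]
opening: 0.048
7.5 [0.5853664  0.01000107 0.05711374] [0.06912588 0.27958526 0.60435357] [-0.01667088  0.19382306  0.0368025 ] 0.047993831454178085 [ 2.27321983e-04  7.33000266e-05 -9.99999971e-01]
```

View pics/look5.png

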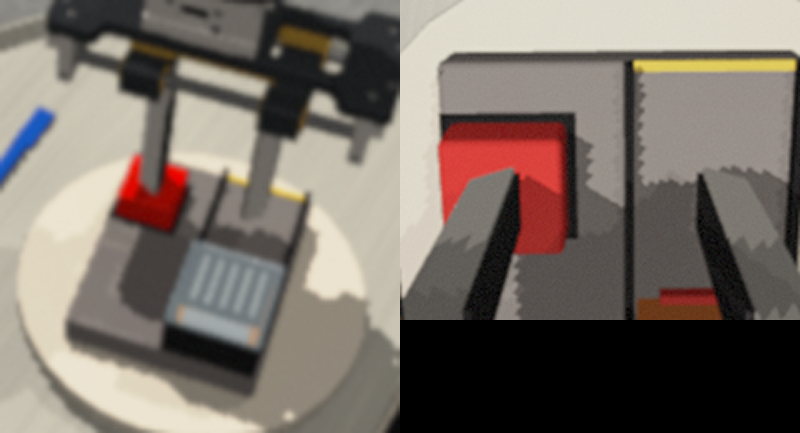

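```bash

python3 -m creep '[[[0,0,0.5,0,0,0,48],[0,0,1,0,0,0,48],[0,0,1.5,0,0,0,48],[0,0,2,0,0,0,48],[0,0,2.5,0,0,0,48],[0,0,3,0,0,0,48],[0,0,3,0,0,0,48],[0,0,3,0,0,0,48],[0,0,3,0,0,0,48],[0,0,3,0,0,0,48]]]'; python3 look.py 6
```

```text
t: 8.6
tool_pos: [0.5854, 0.01, 0.054]
tool_rot: [-0.0, 0.878, -0.478, 0.0]
wrist_force: [-0.4, -0.4, 4.3]
opening: 0.0479
8.6 [0.58538328 0.01002877 0.05396997] [-0.43116197 -0.38084391  4.34232144] [1.02352734e-01 4.00645070e-01 2.93177832e-05] 0.04788559025396846 [ 2.06360994e-04  1.06987837e-04 -9.99999973e-01]
```

View pics/look6.png

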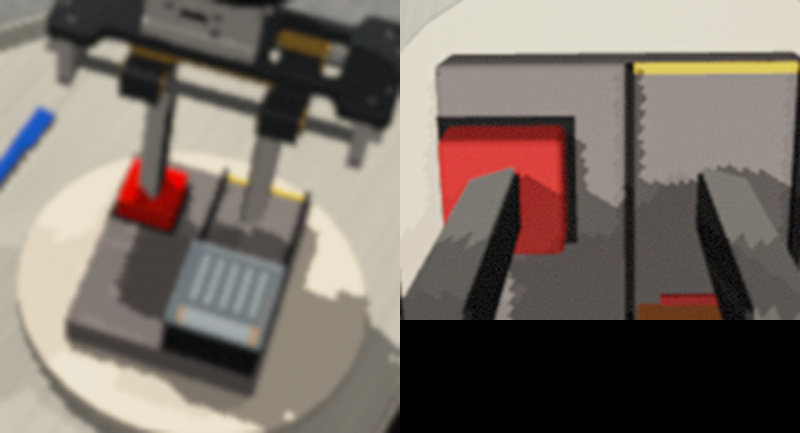

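Contact: 4.3 N at a TCP height of 0.054, with the key slightly down and the channel finger standing in the channel. Now the press itself.

```bash

python3 -m creep '[[[0,0,3,0,0,0,48],[0,0,6,0,0,0,48],[0,0,7,0,0,0,48],[0,0,7.5,0,0,0,48],[0,0,7.5,0,0,0,48],[0,0,7.5,0,0,0,48],[0,0,7.5,0,0,0,48],[0,0,7.5,0,0,0,48],[0,0,7.5,0,0,0,48],[0,0,7.5,0,0,0,48]]]'; python3 look.py 7
```

```text
t: 9.7
tool_pos: [0.5855, 0.0101, 0.0469]
tool_rot: [-0.0, 0.878, -0.478, 0.0]
wrist_force: [-1.5, 0.1, 6.5]
opening: 0.0481
9.7 [0.58552042 0.01008592 0.04692929] [-1.54367973  0.05108246  6.54195956] [0.13107046 0.551987   0.14348902] 0.04808377881477222 [ 6.41347800e-04  1.55046759e-04 -9.99999782e-01]
```

View pics/look7.png

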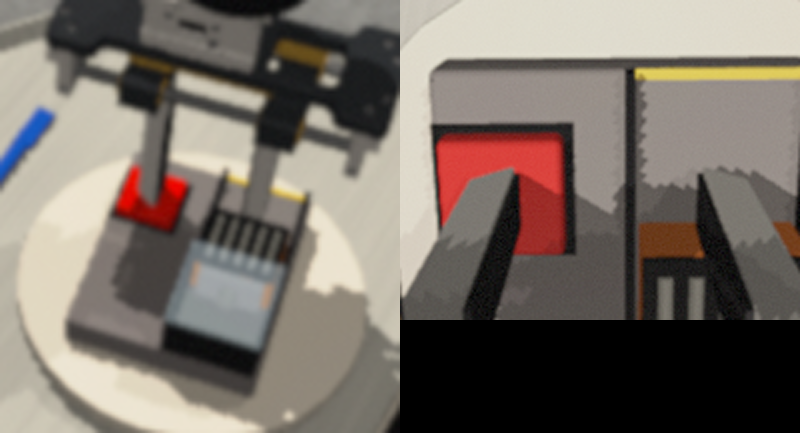

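The cassette popped out and was caught: its orange front is against the right finger at about (690,240) in the wrist view, and it lies flat. I'll press about 1 mm more for margin and check that it stays still.

```bash

python3 -m creep '[[[0,0,0.3,0,0,0,48],[0,0,0.6,0,0,0,48],[0,0,1,0,0,0,48],[0,0,1,0,0,0,48],[0,0,1,0,0,0,48],[0,0,1,0,0,0,48],[0,0,1,0,0,0,48],[0,0,1,0,0,0,48],[0,0,1,0,0,0,48],[0,0,1,0,0,0,48]]]'; python3 look.py 8; python3 - <<'E'
from h import *
import cv2
w=ctrl.camera("wrist");cv2.imwrite("pics/w9.png",w[:,:,::-1]);s=cv2.cvtColor(ctrl.camera("side"),cv2.COLOR_RGB2BGR)
cv2.imwrite("pics/s9.png",cv2.resize(s[240:330,310:430],None,fx=6,fy=6,interpolation=cv2.INTER_CUBIC))
for n in ("wrist","side"): print([(d["p"],d["location"]) for d in ctrl.boxes_of(n,"cassette")][:2])
print(ctrl.get_state()["wrist_force"])
E
```

```text
t: 10.8
tool_pos: [0.5856, 0.0101, 0.0468]
tool_rot: [-0.0, 0.878, -0.478, 0.0]
wrist_force: [-3.2, 0.1, 9.1]
opening: 0.0477
10.8 [0.58560106 0.01011599 0.04683412] [-3.20757301  0.10537387  9.06735721] [0.16552998 0.93229255 0.16860071] 0.047650391959044594 [ 1.07310371e-03  1.77047729e-04 -9.99999409e-01]
[(0.98, [0.5814, -0.0149, 0.0649])]
[(0.58, [0.5831, -0.0274, 0.067])]
[-1.98782901  0.2244207   9.85729695]
```

View pics/look8.png

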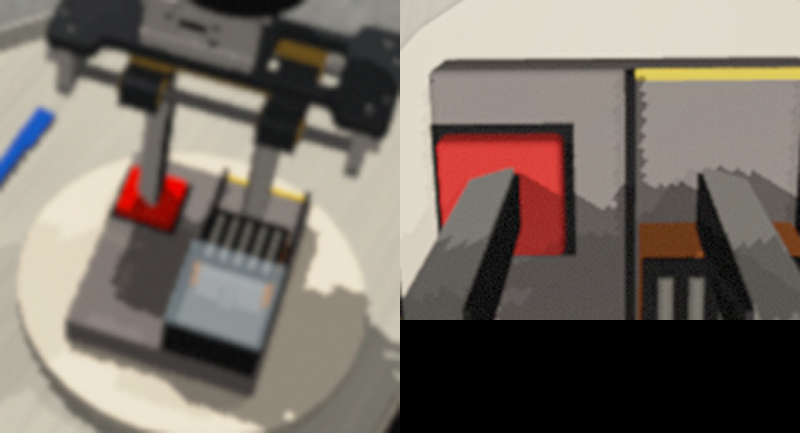

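View pics/w9.png

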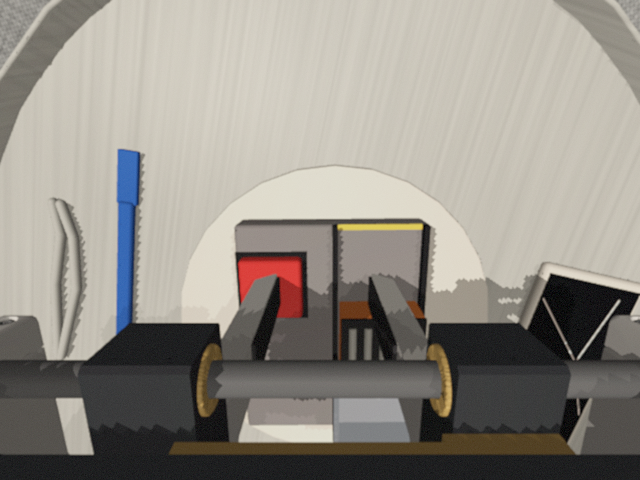

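View pics/s9.png

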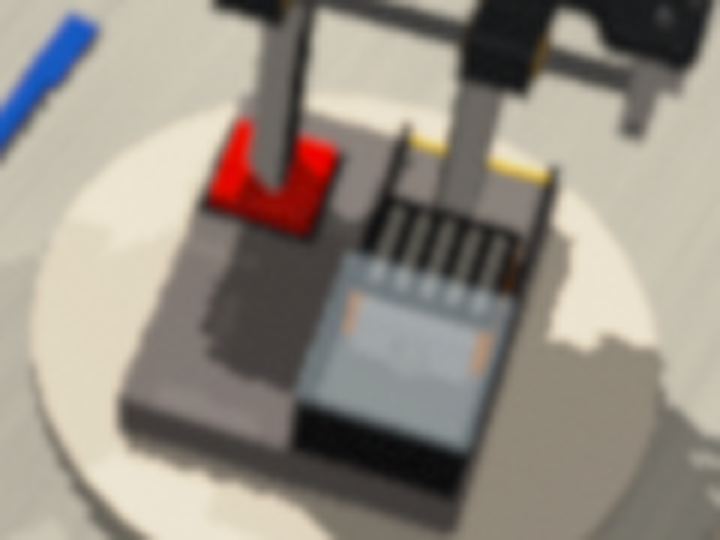

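```bash
python3 -c "
from h import *
s,R=tool();print(s['t'],s['tool_pos'],s['wrist_force']);print(ctrl.hand_in())"
```

```text
11.1 [0.58562826 0.01010078 0.04684009] [-1.98782901  0.2244207   9.85729695]
the job is handed in; nothing more can be done
None
```

I pressed the red key with one fingertip, and the cassette popped out and was caught in the open channel by the other finger. I handed in with both held that way, at 11.1 s. The fingers kept a 48 mm opening the whole time, so nothing was gripped.

**Last checks**
- **Key:** the last 1 mm of commanded press moved the tool only 0.1 mm, and the upward force rose from 6.5 N to about 9.5 N. That means the key is fully down.
- **Cassette:** it looked the same in pictures taken about 1 s apart. It stands with its front against the finger, well short of the yellow line. It lies flat: the network puts its visible surface at 65–67 mm, and about 66.6 mm is expected for a cassette lying on the channel floor.
- **Other things:** the spudger, tweezers and phone looked untouched in the last views. I didn't check the pot, pry tool or mug separately, but the arm never went near them.

**What disagreed**
- **Fingertip length:** the tips end roughly at the TCP, not 19 mm ahead of it as stated. Both the side and wrist pictures showed this. First contact came at a TCP height of 54–57 mm, not the 79.5 mm expected, so I found the key by force in small steps.
- **Sideways force:** the last reading was about -2 N in world x. The 3.4 N spring should have pushed the finger the other way, along dock +x. I didn't find out why, but the pictures show the cassette resting against the finger.

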